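# Lay out a painting place in the craft room

### The job

Lay out the place for the next painter: first lay the wooden plaque in the middle of the cardboard work board, long side along the board's long side; then stand the glue pot behind it, centred halfway to the board's far edge; then lay the brush in front of it (on the robot's side), parallel to it and centred halfway to the board's near edge. Before, between or after, also stand the beaker in the middle of the cork coaster and the wooden figure in the middle of the flat blue box's top.

Things in the scene. Friction and masses are not known exactly. Their poses are not given: they have to be found in the camera images.
- board: Fixed work board of brown cardboard lying on the table, 180 (its x) by 220 (its y) by 4 mm thick. Origin: centre of its underside, on the table. Its x axis points to its far edge (away from the robot, up to 0.2 rad of yaw), its y axis runs along its long side; near and far edges lie at x = -90 and +90 mm. The plaque belongs at x = 0, the glue pot at x = +56, the brush at x = -56 mm, all at y = 0.
- coaster: Fixed round cork coaster lying on the table, 90 mm diameter, 4 mm thick; left or right of the board. Origin: centre of its underside.
- claybox: Fixed flat blue box with a white band round its sides, closed, 90 (its x) by 120 (its y) by 25 mm high; on the other side of the board from the coaster. Origin: centre of its underside; its flat top is 25 mm above.
- plaque: Loose flat plaque of pale bare wood, 45 (its x) by 80 (its y, the long side) by 10 mm thick, 30 g, lying flat on the table. Origin: centre of its underside.
- pot: Loose squat round glue pot, white with a grey lid (closed), 40 mm diameter (lid 38 mm), 52 mm high, 70 g, standing on the table. Origin: centre of its underside.
- brush: Loose flat paint brush: wooden handle, steel ferrule, dark stiff head; lies flat along its y axis, 150 mm long, 8 mm thick. The handle is 12 mm wide (x) and runs from y = -75 to +20 mm, ferrule and head are 15 mm wide and run to y = +75 mm; 30 g, balances within 15 mm of its origin. Origin: centre of its underside, middle of its length, which is on the handle. Either way round is right.
- beaker: Loose open white plastic beaker, rim 56 mm diameter, tapering a little to the foot, wall 3 mm, 70 mm high, 60 g, standing upright on the table. Origin: centre of its underside.
- figure: Loose turned wooden peg figure: cylindrical body 32 mm diameter from the foot to 44 mm height, neck and round head above, 70 mm high in all, 40 g, standing upright on the table. Origin: centre of its underside.
There are look-alikes about, which are no part of the job. Leave any green look-alike of the pot alone.

How it is judged:
By the outcome, as a careful person would: the job done as asked, in the order asked, and still so for the second after the job is handed in, with the robot touching nothing.
It also fails if it takes over 134 s, if anything falls off the work surface, if the arm or the gripper's body presses on something with over 40 N, if the wrist force passes 120 N, or if a joint passes its speed limit or range.

### The arm

A 6-joint arm with a two-finger parallel gripper is mounted at the origin on the work surface. World frame = base frame: x ahead of the robot, y to its left, z up, the work surface at z = 0. Lengths are in m, angles in degrees, forces in N, time in s.
With the tool pointing down it reaches from about 0.35 to 0.875 m from the base axis. Payload 4.2 kg.
Tool frame: the origin (TCP) lies midway between the tips of the shut fingers; the grasp point (between the pads) lies 19 mm behind it; z points along the fingers, y is the line along which they close (so a half turn about z gives the same grasp; the last joint's range is limited). The gripper opens to 87 mm and grips with 3 to 60 N. Pads are 19 mm wide; open, the fingers measure 117 mm over their backs; the gripper's body (75 mm by 190 mm) begins 51 mm behind the grasp point.
Start: joints at [-56.803, 22.042, 0.453, 0, -68.411, -14.817], TCP at [0.197, -0.593, 0.191] pointing down, gripper open.
Joint ranges: [-179.83, 179.83], [-69.29, 118.12], [-61.27, 80.66], [-181.25, 117.63], [-171.15, -9.14], [-177.46, 177.46]. Speed limits (degrees/s): [159.86, 159.86, 180, 180, 180, 180].

### API

Orientations are given as a 3x3 rotation matrix whose columns are the frame's x, y, z axes.
In Python, from station import sensors, eyes, workorder gives the robot as it stands.
- The arm moves only by the shell command python3 -m handwheel 'ROWS'. ROWS is 1 to 8 rows, one to a line, with the numbers parted by spaces; each row has 7 numbers: the opening from 0.0 (shut) to 1.0 (fully open), then dx, dy, dz in m, then a rotation vector rx, ry, rz in degrees; each row is the pose to reach, as a shift and turn from the pose commanded when the command began, along the tool's axes at that moment; what a row does not reach only later rows make up. A row lasts 1/10 s, in which the tool goes at most 0.05 m and 8.59 degrees, less where a joint would pass 70% of its speed; a pose out of reach is approached as far as the arm can. The fingers move at their own pace and stop on an object; the grip force is fixed at half the most. Time passes only in rows, so rows that do not move let the fingers close. It prints the time, the measured TCP pose, the force, the opening and the grip force at its end. Input that does not fit is refused with a message, and nothing moves.
- sensors.sense(): the state, without advancing time (a new reading comes with each control period).
- eyes.capture(name): name is "side" or "top" or "wrist"; returns a dict with "pixels" (384x512x3 uint8, red, green, blue), "z_map" (384x512 float32, m along the optical axis (not along the pixel's ray), 0 where there is no reading), "K" (3x3 intrinsics, pixels), "world_from_camera" (4x4, takes a point from camera to world coordinates). Camera axes: x right, y up, looking along -z (the intrinsics and any distortion apply to the point x, -y, -z); pixel columns grow to the right and rows downward; lengths in m; the calibration is good to about 2 mm. A picture is of the moment at which its call begins.
- workorder.finish_job(): hands the job in; it is judged then, once.
The state is a dict: "time_s": time; "joints": joint angles; "joint_velocities": joint speeds; "effort": joint torques, N m; "tcp_pos": TCP position; "ee_rot": TCP orientation; "wrist_force": force on the tool from outside, world axes, zero at the start; "moment": the same for the moment, N m; "gripper_width": opening from 0.0 (shut) to 1.0 (fully open); "gripper_force": force on a finger pad.
Only numpy, scipy, OpenCV 4.12 (cv2) and the standard library are available. Lean on these libraries where they do the work, as an engineer would, in place of code of your own. Each camera call takes 0.05 s, during which the arm holds its last target. There are 200 camera calls.

## Working session

There is one attempt and no reset: what is moved stays moved. The work goes in short steps, Python scripts to look and compute and a shell command to move; the robot and the scene stay as the last step left them, time stands still between calls to the robot, and variables do not carry over. Pictures are saved under pics/ and viewed, at most 14 in all, crops included, and the job is handed in when it is done.

```bash
mkdir -p pics; ls
cat > h.py <<'E'
import numpy as np, cv2
from station import sensors, eyes, workorder
def cap(n):
    c=eyes.capture(n); np.savez('/tmp/%s.npz'%n,**{k:np.asarray(c[k]) for k in ('pixels','z_map','K','world_from_camera')}); return c
def cloud(c):
    K=c['K'];z=c['z_map'];v,u=np.mgrid[:z.shape[0],:z.shape[1]]
    p=np.stack([(u-K[0,2])/K[0,0]*z,-(v-K[1,2])/K[1,1]*z,-z,np.ones_like(z)],-1)
    w=p@np.asarray(c['world_from_camera']).T
    return w[...,:3]
E
python3 - <<'E'
from h import *
s=sensors.sense();print(s)
for n in('top','side'):
    c=cap(n);cv2.imwrite('pics/%s0.png'%n,cv2.resize(c['pixels'][...,::-1],(800,600)) )
    print({k:c[k] for k in c if k not in('pixels','z_map')})
E
```

```text
pics
{'time_s': 0.0, 'joints': array([-5.68029840e+01,  2.20899997e+01,  3.78778257e-01, -2.85962154e-02,
       -6.84101610e+01, -1.48169440e+01]), 'joint_velocities': array([-0.11373578, -0.07787907, -0.12974034, -0.02170643,  0.01293609,
       -0.05939758]), 'effort': array([-2.18844377e-05, -3.90666318e+01,  1.87398756e+01,  4.21993867e+00,
        1.08944948e-02, -2.03162449e-04]), 'tcp_pos': array([ 0.19687818, -0.59247086,  0.19006187]), 'ee_rot': array([[-9.49043750e-01, -3.15143404e-01, -7.71567908e-04],
       [-3.15144334e-01,  9.49041591e-01,  2.02682178e-03],
       [ 9.35105200e-05,  2.16669780e-03, -9.99997648e-01]]), 'wrist_force': array([ 0.11234319, -0.49855036,  0.46379093]), 'moment': array([ 0.01765596, -0.02384693, -0.01972674]), 'gripper_force': 0.0, 'gripper_width': 1.0012268073782447}
{'K': array([[360.99553502,   0.        , 257.92685282],
       [  0.        , 360.99553502, 187.81420558],
       [  0.        ,   0.        ,   1.        ]]), 'world_from_camera': array([[ 2.07372010e-02,  9.91666626e-01, -1.27150586e-01,
         4.15772010e-01],
       [-9.99784959e-01,  2.05761690e-02, -2.57994514e-03,
        -8.90889807e-03],
       [ 5.78264597e-05,  1.27176744e-01,  9.91880070e-01,
         8.60029836e-01],
       [ 0.00000000e+00,  0.00000000e+00,  0.00000000e+00,
         1.00000000e+00]])}
{'K': array([[376.95163994,   0.        , 252.61561223],
       [  0.        , 376.95163994, 182.42299517],
       [  0.        ,   0.        ,   1.        ]]), 'world_from_camera': array([[-0.77122378,  0.43587226, -0.46392807,  0.020586  ],
       [-0.63636309, -0.54622508,  0.54468355,  0.60034174],
       [-0.01599669,  0.71529961,  0.69863479,  0.8101469 ],
       [ 0.        ,  0.        ,  0.        ,  1.        ]])}
```

View pics/top0.png

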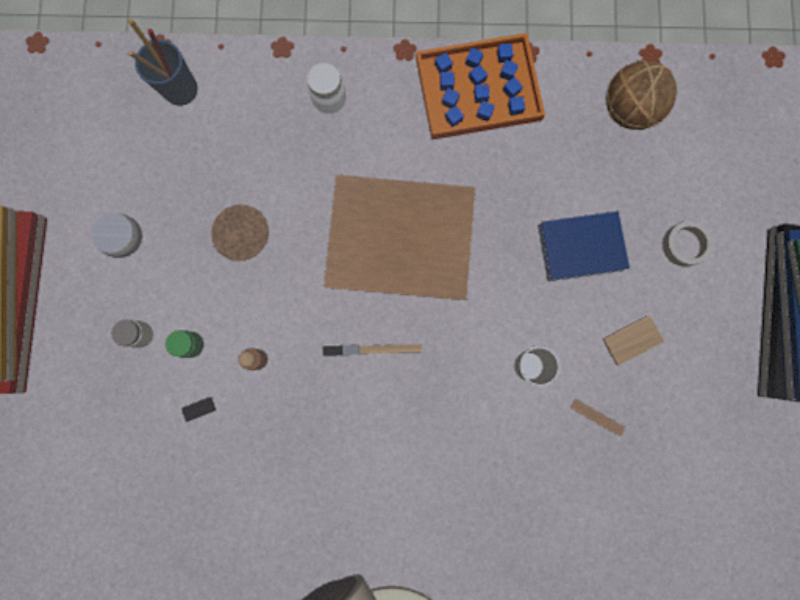

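View pics/side0.png

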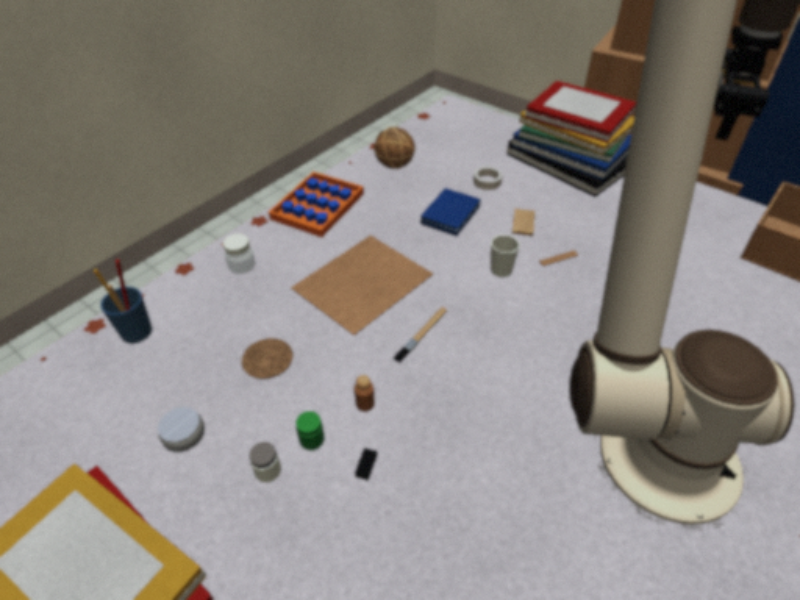

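Top picture (800×600 px):
- **Pot:** candidates are the grey-lidded pot at (127,333), the green look-alike at (182,344) and the white bottle at (325,85). I choose the grey-lidded one.
- **Beaker:** candidates are the beaker at (537,367) and a white ring at (687,243). I choose the beaker.
- **Plaque:** candidates are the pale plaque at (633,340), a brown strip at (597,417) and a black block at (198,409). I choose the pale plaque.
- **Coaster:** candidates are the cork disc at (240,232) and a grey tin at (117,234). I choose the cork disc.
- **No rivals:** brush (372,350), figure (252,359), board (400,237), blue box (585,245).

```bash
cat >> h.py <<'E'
T=lambda n:dict(np.load('/tmp/%s.npz'%n))
E
python3 - <<'E'
from h import *
c=T('top');W=cloud(c);im=c['pixels']
hsv=cv2.cvtColor(im,cv2.COLOR_RGB2HSV)
print('table z',[np.round(W[y,x],4) for y,x in((340,250),(300,200),(300,450),(100,150),(250,480),(250,30))])
lab=cv2.cvtColor(im,cv2.COLOR_RGB2LAB).astype(int)
for n,(u,v,r) in dict(board=(400,237,95),coaster=(240,232,38),box=(585,245,58),plaque=(633,340,42),pot=(127,333,28),brush=(372,350,62),beaker=(537,367,30),figure=(252,359,20)).items():
    u,v,r=[int(k*.64) for k in(u,v,r)]
    sl=np.s_[v-r:v+r,u-r:u+r]; P=W[sl].reshape(-1,3)
    zz=P[:,2]; print(n,'z pct',np.round(np.percentile(zz,[1,10,50,90,99]),4),'centre',np.round(W[v,u],4),'lab',lab[v,u], 'bg',lab[v-r,u-r])
a=[im[int(.64*333)-25:int(.64*333)+25,55:185],im[195:265,330:430]]
a=[cv2.resize(x,None,fx=5,fy=5,interpolation=cv2.INTER_CUBIC) for x in a]
h=max(x.shape[0] for x in a)
a=[cv2.copyMakeBorder(x,0,h-x.shape[0],0,0,0) for x in a]
x=np.hstack(a);x=cv2.resize(x,(800,int(x.shape[0]*800/x.shape[1])));cv2.imwrite('pics/crop1.png',x[...,::-1])
E
```

```text
table z [array([ 0.1755,  0.0042, -0.002 ]), array([0.2622, 0.1216, 0.0007]), array([ 0.2738, -0.4562, -0.001 ]), array([ 0.741 ,  0.2663, -0.0028]), array([ 0.3896, -0.5309,  0.0009]), array([ 0.3675,  0.5268, -0.0017])]
board z pct [-0.0041 -0.0023  0.0007  0.0042  0.0063] centre [ 6.155e-01 -1.000e-04  3.300e-03] lab [119 137 142] bg [157 132 124]
coaster z pct [-0.004  -0.0023  0.0007  0.0042  0.0062] centre [0.6182 0.2505 0.0014] lab [111 133 137] bg [154 131 125]
box z pct [-0.0042 -0.0024  0.0002  0.0248  0.0269] centre [ 0.6047 -0.2796  0.0227] lab [ 75 133 104] bg [151 131 125]
plaque z pct [-0.0043 -0.0027 -0.0004  0.0092  0.0118] centre [ 0.4629 -0.3544  0.0081] lab [141 133 143] bg [153 132 123]
pot z pct [-0.0043 -0.0026  0.      0.0511  0.0536] centre [0.4544 0.3882 0.0509] lab [116 129 130] bg [153 130 125]
brush z pct [-0.0044 -0.0028 -0.0008  0.0021  0.0086] centre [0.4384 0.0385 0.0059] lab [145 133 144] bg [161 129 126]
beaker z pct [-0.004  -0.0025  0.0003  0.0613  0.0703] centre [ 0.4202 -0.2093  0.0029] lab [181 129 124] bg [162 130 126]
figure z pct [-0.0043 -0.0026  0.0002  0.0639  0.0691] centre [0.4225 0.2036 0.0639] lab [130 134 145] bg [166 131 124]
```

View pics/crop1.png

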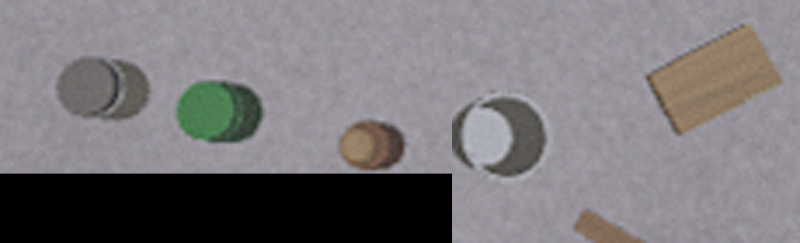

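The crop confirms the choices: grey-lidded white pot at (88,87) with the green one beside it at (208,110), figure at (365,145), beaker at (505,137), pale plaque at (715,80). Next I measure precise poses by intersecting pixel rays with the known height planes.

```bash
cat >> h.py <<'E'
def onplane(c,uv,z):
    K=c['K'];M=np.asarray(c['world_from_camera']);uv=np.asarray(uv,float)
    d=np.stack([(uv[:,0]-K[0,2])/K[0,0],-(uv[:,1]-K[1,2])/K[1,1],-np.ones(len(uv))],-1)@M[:3,:3].T
    return (M[:3,3]+d*((z-M[2,3])/d[:,2])[:,None])[:,:2]
def blob(m):
    n,l,s,ce=cv2.connectedComponentsWithStats(m.astype(np.uint8),connectivity=4)
    return l==1+np.argmax(s[1:,4])
def rect(c,m,z):
    v,u=np.nonzero(m);p=onplane(c,np.c_[u,v],z)
    (x,y),(w,h),a=cv2.minAreaRect((p*1000).astype(np.float32))
    if w<h:w,h,a=h,w,a+90   # long side direction a
    a=(a+90)%180-90
    return np.round([x,y,w,h,a],1)
def circ(c,m,z):
    k=cv2.findContours(m.astype(np.uint8),0,cv2.CHAIN_APPROX_NONE)[0][0][:,0]
    p=onplane(c,k,z)*1000; (x,y),r=cv2.minEnclosingCircle(p.astype(np.float32))
    v,u=np.nonzero(m); q=onplane(c,np.c_[u,v],z)*1000
    return np.round([x,y,2*r,*q.mean(0)],1)
E
python3 - <<'E'
from h import *
c=T('top');W=cloud(c);im=c['pixels'];lab=cv2.cvtColor(cv2.GaussianBlur(im,(3,3),0),cv2.COLOR_RGB2LAB).astype(int);Z=W[...,2]
def win(u,v,r):
    u,v,r=[int(k*.64) for k in(u,v,r)];m=np.zeros(Z.shape,bool);m[v-r:v+r,u-r:u+r]=1;return m
L,A,B=lab[...,0],lab[...,1],lab[...,2]
print('board',rect(c,blob(win(400,237,95)&(B>132)),.004))
print('coaster',circ(c,blob(win(240,232,38)&(L<135)),.004))
print('box',rect(c,blob(win(585,245,58)&(Z>.018)),.025),rect(c,blob(win(585,245,58)&(B<115)&(Z>.015)),.025))
print('plaque',rect(c,blob(win(633,340,42)&(B>133)),.01))
print('pot',circ(c,blob(win(127,333,28)&(Z>.046)),.052))
b=blob(win(372,350,62)&((B>133)|(L<125)|(Z>.0055)));print('brush',rect(c,b,.008),'handle',rect(c,blob(win(372,350,62)&(B>133)),.008))
print('beaker',circ(c,blob(win(537,367,34)&(Z>.062)),.07))
print('figure head',circ(c,blob(win(252,359,20)&(Z>.05)),.056), 'green',circ(c,blob(win(182,344,20)&(A<115)),.045))
E
```

```text
board [6.157e+02 4.000e-01 2.191e+02 1.798e+02 8.590e+01]
coaster [616.4 249.5  91.2 616.2 249.5]
box [ 603.6 -276.9  121.9   90.3  -80.6] [ 603.3 -278.7  118.3   88.6  -80.5]
plaque [ 462.  -354.1   80.9   45.2  -62.8]
pot [455.5 391.4  39.7 455.9 391.8]
brush [439.6  39.5 148.2  14.7 -87.5] handle [442.4  11.4  91.7  11.7 -88.8]
beaker [ 420.5 -196.7   55.2  420.1 -198.9]
figure head [422.  214.3  23.4 422.2 214.3] green [441.2 313.2  42.  441.6 313.7]
```

Everything fits the given sizes: board yaw −4.1°, targets are plaque (616,0), pot (672,−4), brush (560,4). I'll write a calculator for the tool-axis shifts, then move to the plaque.

```bash
cat > d.py <<'E'
# usage: d.py x y z(mm) toolY_angle(deg): shift and turn in the tool's axes
import sys,numpy as np
from scipy.spatial.transform import Rotation as R
from station import sensors
s=sensors.sense();x,y,z,a=map(float,sys.argv[1:5]);a=np.radians(a)
Y=np.array([np.cos(a),np.sin(a),0]);Z=np.array([0,0,-1.]);M=np.c_[np.cross(Y,Z),Y,Z];E=np.array(s['ee_rot'])
print('d',np.round(E.T@(np.array([x,y,z])/1000-s['tcp_pos']),4),'rot',np.round(R.from_matrix(E.T@M).as_rotvec(degrees=True),2),'tcp',np.round(s['tcp_pos']*1000,1),'J',np.round(s['joints'],0),'t',round(s['time_s'],1),'w',round(s['gripper_width'],3),'gf',round(s['gripper_force'],1))
E
python3 d.py 462 -354 190 207.2
python3 -m handwheel '1 -0.327 0.143 0 0 0 -60
1 -0.327 0.143 0 0 0 -60
1 -0.327 0.143 0 0 0 -60
1 -0.327 0.143 0 0 0 -60
1 -0.327 0.143 0 0 0 -60
1 -0.327 0.143 0 0 0 -60
1 -0.327 0.143 0 0 0 -60
1 -0.327 0.143 0 0 0 -60'
python3 d.py 462 -354 100 207.2
```

```text
d [-0.3268  0.1428  0.0004] rot [ 9.000e-02  9.000e-02 -9.883e+01] tcp [ 196.9 -592.5  190.2] J [-57.  22.   0.  -0. -68. -15.] t 0.1 w 1.0 gf 0.0
time_s: 0.9
tcp_pos: [0.4656, -0.3509, 0.1906]
ee_rot: [[-0.194, -0.981, 0.0], [-0.981, 0.194, 0.001], [-0.001, -0.0, -1.0]]
wrist_force: [-0.9, -0.1, 0.6]
gripper_width: 0.996
gripper_force: 0.0
d [0.0038 0.0029 0.0906] rot [-2.000e-02  3.000e-02 -3.838e+01] tcp [ 465.6 -350.9  190.6] J [-21.  18.  -6.  -0. -66.  10.] t 0.9 w 0.996 gf 0.0
```

```bash
python3 -m handwheel '1 0.004 0.003 0.09 0 0 -38.4
1 0.004 0.003 0.09 0 0 -38.4
1 0.004 0.003 0.09 0 0 -38.4
1 0.004 0.003 0.09 0 0 -38.4
1 0.004 0.003 0.09 0 0 -38.4
1 0.004 0.003 0.09 0 0 -38.4' >/dev/null
python3 d.py 462 -354 3 207.2
python3 - <<'E'
from h import *
c=cap('wrist');cv2.imwrite('pics/w1.png',c['pixels'][...,::-1])
im=c['pixels'];lab=cv2.cvtColor(cv2.GaussianBlur(im,(3,3),0),cv2.COLOR_RGB2LAB).astype(int)
W=cloud(c);m=(abs(W[...,0]-.462)<.06)&(abs(W[...,1]+.354)<.06)
print(rect(c,blob(m&(lab[...,2]>133)&(W[...,2]<.02)),.01))
E
```

```text
d [-0.0014 -0.0054  0.0976] rot [ 0.04  0.06 -0.5 ] tcp [ 457.9 -357.7  100.6] J [-22.  22. -13.  -0. -55.  49.] t 1.5 w 0.998 gf 0.0
[ 460.4 -356.4   80.7   45.   -62.4]
```

View pics/w1.png

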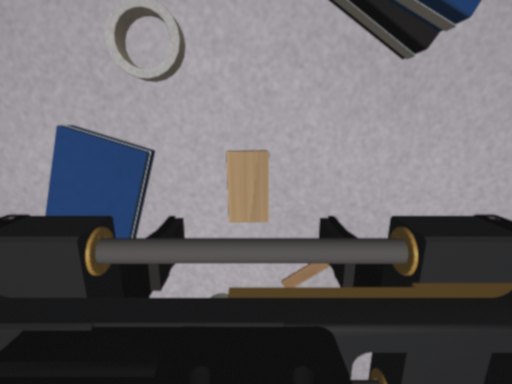

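The wrist picture shows the plaque at (248,186), aligned between the fingers and agreeing with the top view to about 2.5 mm. I'll descend on the average.

```bash
python3 d.py 461 -355 3 207.2
python3 -m handwheel '1 -0.001 -0.004 0.05 0 0 -0.4
1 -0.001 -0.004 0.08 0 0 -0.4
1 -0.001 -0.004 0.092 0 0 -0.4
1 -0.001 -0.004 0.092 0 0 -0.4
1 -0.001 -0.004 0.092 0 0 -0.4' >/dev/null
python3 d.py 461 -355 3 207.2
```

```text
d [-0.001  -0.0039  0.0978] rot [ 0.03  0.04 -0.56] tcp [ 458.  -357.7  100.8] J [-22.  22. -13.  -0. -55.  49.] t 1.6 w 1.0 gf 0.0
d [-0.0014  0.0012  0.0074] rot [-0.06 -0.11 -0.03] tcp [ 462.7 -355.6   10.4] J [-22.  29. -18.   0. -43.  49.] t 2.0 w 0.999 gf 0.0
```

```bash
python3 -m handwheel '1 0 0.001 0.007 0 0 0
1 0 0.001 0.007 0 0 0
0 0 0.001 0.007 0 0 0
0 0 0.001 0.007 0 0 0
0 0 0.001 0.007 0 0 0
0 0 0.001 0.007 0 0 0
0 0 0.001 0.007 0 0 0
0 0 0.001 0.007 0 0 0'
python3 d.py 461 -355 120 175.9
```

```text
time_s: 2.85
tcp_pos: [0.4608, -0.3553, 0.0022]
ee_rot: [[0.457, -0.89, -0.0], [-0.89, -0.457, -0.0], [-0.0, 0.0, -1.0]]
wrist_force: [-0.1, -0.9, 0.0]
gripper_width: 0.54
gripper_force: 0.0
d [-0.0002 -0.0003 -0.1178] rot [ 0.   -0.   31.28] tcp [ 460.8 -355.3    2.2] J [-22.  29. -19.   0. -42.  49.] t 2.9 w 0.54 gf 0.0
```

```bash
python3 -m handwheel '0 0 0 0 0 0 0
0 0 0 0 0 0 0
0 0 0 0 0 0 0
0 0 0 -0.04 0 0 0
0 0 0 -0.08 0 0 8
0 0 0 -0.1 0 0 16
0 0 0 -0.1 0 0 24
0 0 0 -0.1 0 0 31.3'
python3 d.py 615.7 0.4 100 175.9
```

```text
time_s: 3.65
tcp_pos: [0.4613, -0.3555, 0.1034]
ee_rot: [[-0.077, -0.997, 0.002], [-0.997, 0.077, -0.001], [0.001, -0.002, -1.0]]
wrist_force: [-0.1, 0.2, -0.7]
gripper_width: 0.007
gripper_force: 0.0
d [-0.3668 -0.1264  0.0035] rot [-0.13 -0.03 -0.34] tcp [ 461.3 -355.5  103.4] J [-22.  22. -13.  -0. -55.  17.] t 3.6 w 0.007 gf 0.0
```

The gripper closed empty, so I look again.

Run:
```python
from h import *
c=cap('wrist');cv2.imwrite('pics/w2.png',c['pixels'][...,::-1])
im=c['pixels'];lab=cv2.cvtColor(cv2.GaussianBlur(im,(3,3),0),cv2.COLOR_RGB2LAB).astype(int)
W=cloud(c);m=(abs(W[...,0]-.462)<.06)&(abs(W[...,1]+.354)<.06)
print(rect(c,blob(m&(lab[...,2]>133)&(W[...,2]<.02)),.01))
```

```text
[ 459.5 -356.3   80.9   45.8  -63.4]
```

View pics/w2.png

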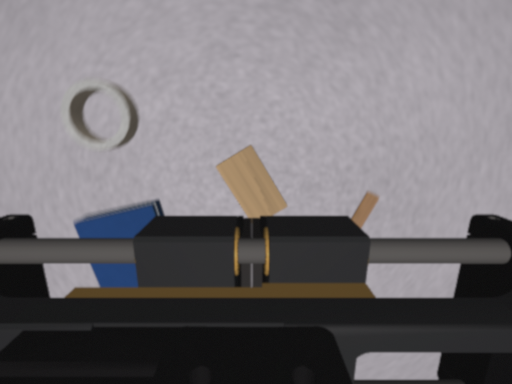

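```bash
python3 d.py 460.5 -355.8 1 207
python3 -m handwheel '1 0 0 0 0 0 -31
1 0 0 0 0 0 -31
1 0 0 0 0 0 -31
1 0 0 0 0 0 -31
1 0 0 0 0 0 -31
1 0 0 0 0 0 -31
1 0 0 0.05 0 0 -31
1 0 0 0.05 0 0 -31' >/dev/null
python3 -m handwheel '1 0 0 0.03 0 0 0
1 0 0 0.045 0 0 0
1 0 0 0.052 0 0 0
1 0 0 0.052 0 0 0
1 0 0 0.052 0 0 0' >/dev/null
python3 d.py 460.5 -355.8 1 207
```

```text
d [0.0005 0.0004 0.1017] rot [-5.000e-02 -2.000e-02 -3.162e+01] tcp [ 460.8 -355.3  102.7] J [-22.  22. -13.  -0. -55.  17.] t 3.7 w 0.006 gf 0.0
d [-0.0006  0.001   0.0005] rot [-0.06 -0.1  -0.11] tcp [ 461.7 -355.9    1.5] J [-22.  29. -19.   0. -42.  49.] t 5.0 w 0.986 gf 0.0
```

```bash
python3 -m handwheel '0 0 0 0 0 0 0
0 0 0 0 0 0 0
0 0 0 0 0 0 0
0 0 0 0 0 0 0
0 0 0 0 0 0 0
0 0 0 0 0 0 0'
python3 -m handwheel '0 0 0 0 0 0 0
0 0 0 0 0 0 0'
python3 -m handwheel '0 0 0 0 0 0 0
0 0 0 0 0 0 0'
```

```text
time_s: 5.6
tcp_pos: [0.4608, -0.3553, 0.0002]
ee_rot: [[0.452, -0.892, -0.0], [-0.892, -0.452, 0.0], [-0.0, 0.0, -1.0]]
wrist_force: [0.4, -0.2, -0.1]
gripper_width: 0.541
gripper_force: 0.0
time_s: 5.8
tcp_pos: [0.4608, -0.3553, 0.0001]
ee_rot: [[0.452, -0.892, -0.0], [-0.892, -0.452, 0.0], [-0.0, 0.0, -1.0]]
wrist_force: [0.5, 0.1, 0.4]
gripper_width: 0.354
gripper_force: 0.0
time_s: 6.0
tcp_pos: [0.4608, -0.3554, 0.0001]
ee_rot: [[0.452, -0.892, -0.0], [-0.892, -0.452, 0.0], [-0.0, 0.0, -1.0]]
wrist_force: [-0.9, -0.2, 0.3]
gripper_width: 0.172
gripper_force: 0.0
```

The fingers close above or beside the plaque without touching it. I check from the side.

Run:
```python
from h import *
c=cap('side');im=c['pixels'];M=np.linalg.inv(c['world_from_camera']);K=c['K']
s=sensors.sense();p=M@np.r_[s['tcp_pos'],1];u,v=K[0,0]*p[0]/-p[2]+K[0,2],-K[1,1]*p[1]/-p[2]+K[1,2];print(u,v)
x=cv2.resize(im[90:210,250:410],None,fx=5,fy=5,interpolation=cv2.INTER_CUBIC);cv2.circle(x,(int((u-250)*5),int((v-90)*5)),4,(255,0,0),1)
cv2.imwrite('pics/s1.png',x[...,::-1])
```

```text
334.86533159751275 143.14936363070615
```

View pics/s1.png

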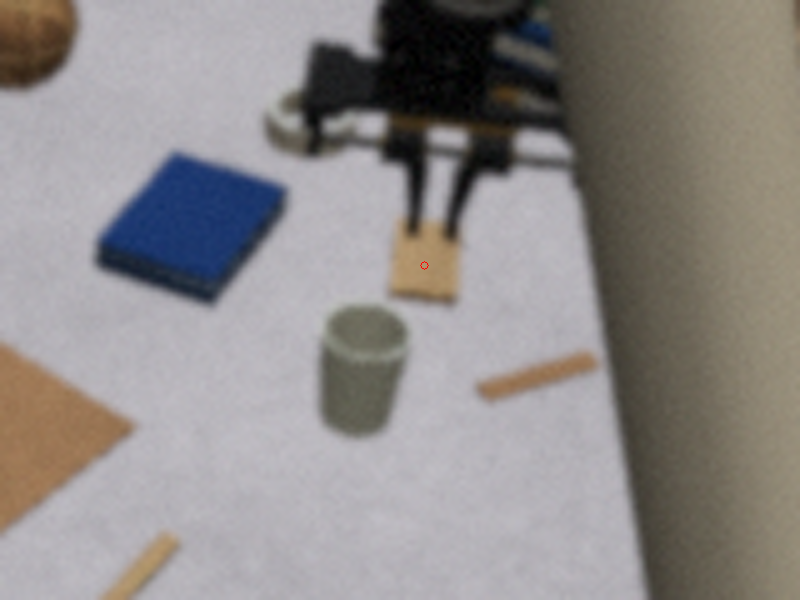

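The fingertips at (413,232) and (452,235) hover well above the projected TCP at (424,265). I measure the tips with depth.

Run:
```python
from h import *
c=cap('side');W=cloud(c);L=c['pixels'].sum(-1);print(sensors.sense()['gripper_width'],sensors.sense()['tcp_pos'])
for x0,x1 in((405,425),(440,470)):
    us=slice(250+x0//5,250+x1//5+1);vs=slice(90+195//5,90+245//5)
    P=W[vs,us].reshape(-1,3);d=L[vs,us].reshape(-1)<150
    P=P[d];P=P[P[:,2].argsort()];print(np.round(P[:8]*1000,0).tolist(), np.round(P[-3:]*1000).tolist())
```

```text
0.08270975044186574 [ 4.60812515e-01 -3.55356011e-01  1.34670265e-04]
[[466.0, -340.0, 46.0], [469.0, -342.0, 55.0], [469.0, -341.0, 60.0], [468.0, -339.0, 66.0]] [[469.0, -342.0, 55.0], [469.0, -341.0, 60.0], [468.0, -339.0, 66.0]]
[[451.0, -355.0, 40.0], [447.0, -347.0, 42.0], [450.0, -351.0, 47.0], [449.0, -354.0, 54.0], [445.0, -346.0, 56.0], [448.0, -351.0, 60.0], [449.0, -351.0, 64.0], [446.0, -352.0, 64.0]] [[446.0, -352.0, 64.0], [449.0, -351.0, 67.0], [446.0, -351.0, 69.0]]
```

```bash
python3 -m handwheel '1 0 0 0 0 0 0
1 0 0 0 0 0 0
1 0 0 0 0 0 0
1 0 0 0 0 0 0
1 0 0 0 0 0 0
1 0 0 0 0 0 0
1 0 0 0 0 0 0
1 0 0 0 0 0 0' | tail -2
python3 -m handwheel '1 0 0 0.004 0 0 0
1 0 0 0.008 0 0 0
1 0 0 0.012 0 0 0
1 0 0 0.015 0 0 0
1 0 0 0.015 0 0 0'
python3 - <<'E'
from h import *
c=cap('side');W=cloud(c);im=c['pixels']
cv2.imwrite('pics/s2.png',cv2.resize(im[90:210,250:410],None,fx=5,fy=5,interpolation=cv2.INTER_CUBIC)[...,::-1])
m=(im.sum(-1)<150)&(np.hypot(W[...,0]-.461,W[...,1]+.355)<.07);m[:,380:]=0
v,u=np.nonzero(m);k=np.argsort(W[m][:,2])[:12];print(np.c_[u[k],v[k],np.round(W[m][k]*1000)].astype(int).tolist())
E
```

```text
gripper_width: 0.728
gripper_force: 0.0
time_s: 7.4
tcp_pos: [0.4603, -0.3551, -0.0156]
ee_rot: [[0.452, -0.892, -0.001], [-0.892, -0.452, 0.001], [-0.001, 0.001, -1.0]]
wrist_force: [-1.0, -0.5, 0.3]
gripper_width: 0.998
gripper_force: 0.0
[[350, 140, 415, -367, 29], [350, 139, 415, -367, 33], [350, 138, 415, -366, 38], [321, 132, 503, -324, 46], [351, 136, 414, -366, 47], [322, 132, 500, -325, 47], [352, 135, 413, -371, 48], [321, 131, 504, -326, 49], [322, 131, 499, -323, 53], [351, 135, 413, -363, 53], [351, 134, 416, -368, 53], [322, 130, 500, -325, 55]]
```

View pics/s2.png

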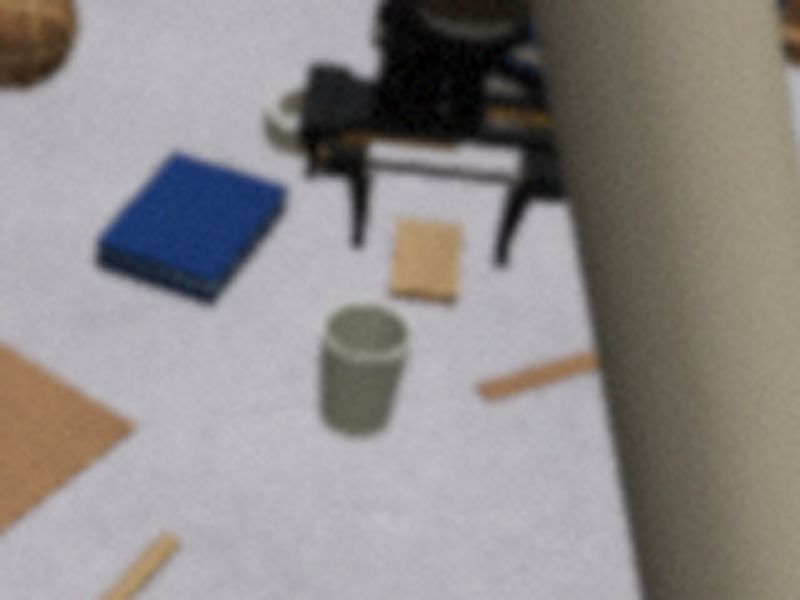

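The tips at (357,245) and (500,265) are at z≈25 while the reported TCP is −16. The real tips sit about 38 mm above the reported TCP; horizontally they agree. I lower in small force-checked steps.

```bash
python3 -m handwheel '1 0 0 0.005 0 0 0
1 0 0 0.01 0 0 0
1 0 0 0.015 0 0 0
1 0 0 0.015 0 0 0' | grep -E "tcp|wrist"
python3 - <<'E'
from h import *
c=cap('side');W=cloud(c);im=c['pixels']
m=(im.sum(-1)<150)&(np.hypot(W[...,0]-.461,W[...,1]+.355)<.07)&(W[...,2]>.003);m[:,380:]=0
v,u=np.nonzero(m);k=np.argsort(W[m][:,2])[:8];print(np.c_[u[k],v[k],np.round(W[m][k]*1000)].astype(int).tolist())
E
python3 -m handwheel '1 0 0 0.002 0 0 0
1 0 0 0.002 0 0 0' | grep -E "tcp|wrist"
python3 -m handwheel '1 0 0 0.002 0 0 0
1 0 0 0.002 0 0 0' | grep -E "tcp|wrist"
```

```text
tcp_pos: [0.4606, -0.3553, -0.0305]
wrist_force: [0.7, 0.9, 0.4]
[[349, 142, 418, -370, 17], [349, 143, 414, -363, 19], [350, 141, 413, -365, 27], [321, 136, 502, -326, 29], [350, 140, 414, -367, 29], [350, 139, 414, -365, 35], [351, 139, 412, -367, 35], [321, 135, 501, -323, 35]]
tcp_pos: [0.4609, -0.3555, -0.0309]
wrist_force: [-1.6, 0.2, 5.0]
tcp_pos: [0.461, -0.3555, -0.031]
wrist_force: [-3.1, 3.5, 16.6]
```

Table contact comes at reported z=−31, so the tips are 31 mm behind the reported TCP. I back off 2 mm above contact and grip.

```bash
python3 -m handwheel '1 0 0 -0.006 0 0 0
0 0 0 -0.006 0 0 0
0 0 0 -0.006 0 0 0
0 0 0 -0.006 0 0 0
0 0 0 -0.006 0 0 0
0 0 0 -0.006 0 0 0
0 0 0 -0.006 0 0 0
0 0 0 -0.006 0 0 0'
python3 -m handwheel '0 0 0 0 0 0 0
0 0 0 0 0 0 0'
```

```text
time_s: 9.1
tcp_pos: [0.4607, -0.3553, -0.028]
ee_rot: [[0.452, -0.892, -0.0], [-0.892, -0.452, 0.0], [-0.0, 0.0, -1.0]]
wrist_force: [-0.8, -0.0, -1.2]
gripper_width: 0.512
gripper_force: 30.0
time_s: 9.3
tcp_pos: [0.4607, -0.3553, -0.0279]
ee_rot: [[0.452, -0.892, -0.0], [-0.892, -0.452, 0.0], [-0.0, 0.0, -1.0]]
wrist_force: [0.5, 0.3, -0.2]
gripper_width: 0.51
gripper_force: 30.0
```

```bash
python3 -m handwheel '0 0 0 -0.03 0 0 0
0 0 0 -0.08 0 0 0
0 0 0 -0.1 0 0 8
0 0 0 -0.1 0 0 16
0 0 0 -0.1 0 0 24
0 0 0 -0.1 0 0 31.1
0 0 0 -0.1 0 0 31.1
0 0 0 -0.1 0 0 31.1'|tail -2
python3 d.py 615.7 0.4 72 175.9
```

```text
gripper_width: 0.508
gripper_force: 30.0
d [-3.658e-01 -1.293e-01  1.000e-04] rot [0.01 0.   0.03] tcp [ 460.7 -355.3   72.1] J [-22.  24. -15.  -0. -51.  18.] t 10.1 w 0.508 gf 30.0
```

```bash
python3 -m handwheel '0 -0.366 -0.126 0 0 0 0
0 -0.366 -0.126 0 0 0 0
0 -0.366 -0.126 0 0 0 0
0 -0.366 -0.126 0 0 0 0
0 -0.366 -0.126 0 0 0 0
0 -0.366 -0.126 0 0 0 0
0 -0.366 -0.126 0 0 0 0
0 -0.366 -0.126 0 0 0 0'|tail -2
python3 -m handwheel '0 0 0 0 0 0 0
0 0 0 0 0 0 0
0 0 0 0 0 0 0'|tail -2
python3 d.py 615.7 0.4 -20 175.9
python3 - <<'E'
from h import *
c=cap('wrist');im=c['pixels'];W=cloud(c)
lab=cv2.cvtColor(cv2.GaussianBlur(im,(3,3),0),cv2.COLOR_RGB2LAB).astype(int)
cv2.imwrite('pics/w3.png',im[...,::-1])
m=(W[...,2]<.02)&(lab[...,2]>132);print(rect(c,blob(m),.004))
m=(W[...,2]>.06)&(lab[...,2]>133);print(m.sum())
E
```

```text
gripper_width: 0.509
gripper_force: 30.0
gripper_width: 0.51
gripper_force: 30.0
d [-0.001  -0.003   0.0919] rot [ 0.06 -0.02 -0.12] tcp [ 6.127e+02 -4.000e-01  7.190e+01] J [ 15.  27. -10.  -0. -53. -19.] t 11.2 w 0.51 gf 30.0
[611.1 -31.4 180.1 156.9  -4.2]
12747
```

View pics/w3.png

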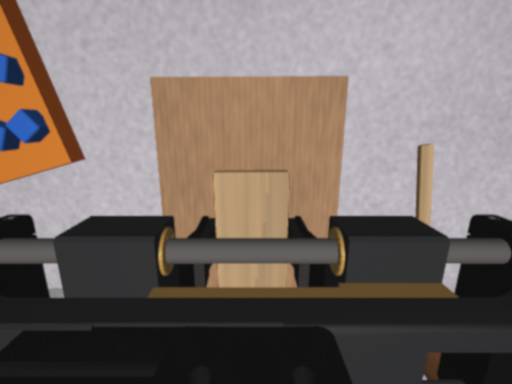

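The wrist view shows the plaque held at (252,200), parallel to the board. The wrist puts the board centre at (613.4,0.1) and the top camera at (615.7,0.4), so I use the mean and lower.

```bash
python3 -m handwheel '0 -0.001 -0.002 0.05 0 0 0
0 -0.001 -0.002 0.085 0 0 0
0 -0.001 -0.002 0.093 0 0 0
0 -0.001 -0.002 0.095 0 0 0
0 -0.001 -0.002 0.095 0 0 0' | grep -E "tcp|wrist"
python3 d.py 614.6 0.2 -24 175.9
```

```text
tcp_pos: [0.6163, 0.0006, -0.0219]
wrist_force: [-0.4, 0.3, -0.1]
d [0.0005 0.0017 0.0021] rot [-0.1   0.01 -0.14] tcp [ 6.163e+02  6.000e-01 -2.190e+01] J [ 15.  34. -15.   0. -42. -19.] t 11.8 w 0.506 gf 30.0
```

```bash
python3 -m handwheel '0 0 0 0.001 0 0 0
0 0 0 0.001 0 0 0' | grep -E "tcp|wrist"
python3 d.py 614.6 0.2 -24 175.9
```

```text
tcp_pos: [0.6162, 0.0012, -0.0228]
wrist_force: [-0.5, -0.6, -0.7]
d [0.0011 0.0016 0.0012] rot [-0.12  0.03 -0.13] tcp [616.2   1.2 -22.8] J [ 15.  34. -15.   0. -42. -19.] t 11.9 w 0.51 gf 30.0
```

Adjust, touch down, release partly, rise, and measure with the top camera.

```bash
python3 -m handwheel '0 0.001 0.0015 0.0003 0 0 0
0 0.001 0.0015 0.0012 0 0 0
0 0.001 0.0015 0.0016 0 0 0
0 0.001 0.0015 0.0016 0 0 0' | grep -E "tcp|wrist"
python3 -m handwheel '0.7 0 0 0 0 0 0
0.7 0 0 0 0 0 0
0.7 0 0 0 0 0 0
0.7 0 0 -0.05 0 0 0
0.7 0 0 -0.1 0 0 0
1 0 0.05 -0.1 0 0 0
1 0 0.1 -0.1 0 0 0
1 0 0.15 -0.1 0 0 0' | grep -E "tcp|wrist|width"
python3 -m handwheel '1 0.05 0.05 0 0 0 0
1 0.1 0.1 0 0 0 0
1 0.15 0.1 0 0 0 0
1 0.2 0.1 0 0 0 0
1 0.25 0.1 0 0 0 0
1 0.3 0.1 0 0 0 0
1 0.3 0.1 0 0 0 0' | grep -E "tcp|wrist|width"
cat >> h.py <<'E'
def board(c):
    """plaque pose relative to the board, both in this camera"""
    W=cloud(c);im=c['pixels'];lab=cv2.cvtColor(cv2.GaussianBlur(im,(3,3),0),cv2.COLOR_RGB2LAB).astype(int);Z=W[...,2]
    w=(abs(W[...,0]-.615)<.12)&(abs(W[...,1])<.14)
    b=rect(c,blob(w&(lab[...,2]>132)),.004)
    return b,lab,w,W
E
python3 - <<'E'
from h import *
c=cap('top');b,lab,w,W=board(c);print(b)
x=c['pixels'][100:205,195:320];cv2.imwrite('pics/t2.png',cv2.resize(x,None,fx=5,fy=5,interpolation=cv2.INTER_CUBIC)[...,::-1])
L=lab[...,0];print(L[150,215],L[150,255])
m=blob((abs(W[...,0]-.615)<.05)&(abs(W[...,1])<.06)&(L>128));print(rect(c,m,.014))
E
```

```text
tcp_pos: [0.614, 0.0003, -0.0242]
wrist_force: [-2.2, 0.4, 6.8]
tcp_pos: [0.4627, 0.0114, 0.0745]
wrist_force: [-0.2, 0.7, 0.8]
gripper_width: 0.888
tcp_pos: [0.3421, -0.2831, 0.0747]
wrist_force: [1.3, 0.7, 0.2]
gripper_width: 0.999
[6.157e+02 4.000e-01 2.193e+02 1.800e+02 8.590e+01]
125 142
[616.2  -0.8  81.3  44.9  86.3]
```

View pics/t2.png

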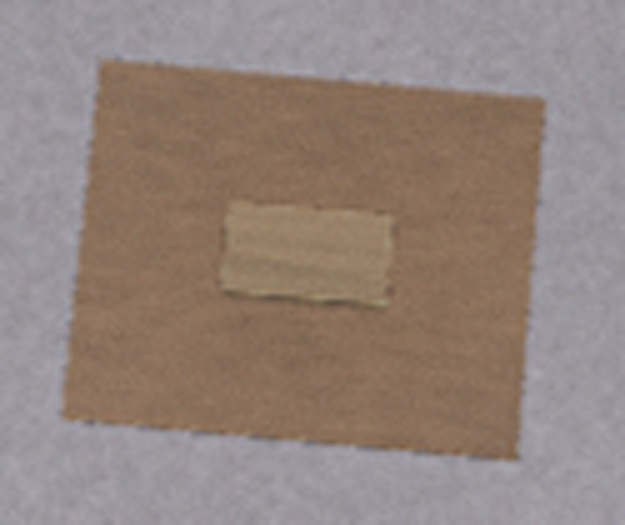

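The picture shows the plaque at (307,254), centred and parallel; it measures within about 1.3 mm and 0.4° of target. Top-camera x reads about 2 mm high against the robot. The beaker is nearby, so it goes to the coaster next.

```bash
python3 -m handwheel '1 0 0 0 0 0 0'>/dev/null; python3 d.py 418.3 -198 75 175.9
```

```text
d [-0.0897 -0.0696 -0.0008] rot [ 0.02  0.01 -0.37] tcp [ 342.  -282.    74.2] J [-18.  12. -33.  -0. -45.  14.] t 14.0 w 1.002 gf 0.0
```

```bash
python3 -m handwheel '1 -0.09 -0.07 0 0 0 -0.4
1 -0.09 -0.07 0 0 0 -0.4
1 -0.09 -0.07 0 0 0 -0.4
1 -0.09 -0.07 0 0 0 -0.4
1 -0.09 -0.07 0 0 0 -0.4'>/dev/null; python3 d.py 418.3 -198 -6 175.9
python3 - <<'E'
from h import *
c=cap('wrist');W=cloud(c);m=(abs(W[...,0]-.418)<.045)&(abs(W[...,1]+.198)<.045)&(W[...,2]>.063)&(W[...,2]<.074)&(c['pixels'].sum(-1)>250)
print(m.sum());print(circ(c,blob(m),.07))
E
```

```text
d [ 0.0029 -0.0004  0.0803] rot [0.07 0.02 0.37] tcp [ 418.2 -195.1   74.3] J [ -5.  14. -31.  -0. -45.   1.] t 14.5 w 1.001 gf 0.0
997
[ 417.3 -199.3   55.8  417.5 -199.3]
```

```bash
python3 -m handwheel '1 0.001 0 0.04 0 0 0
1 0.001 0 0.07 0 0 0
1 0.001 0 0.08 0 0 0
1 0.001 0 0.08 0 0 0'| grep -E "tcp|wrist"; python3 d.py 417.8 -198.7 -6 175.9
```

```text
tcp_pos: [0.4172, -0.1973, -0.0064]
wrist_force: [0.1, 0.4, 0.4]
d [ 0.0014 -0.0007 -0.0004] rot [0.21 0.   0.22] tcp [ 417.2 -197.3   -6.4] J [ -5.  21. -36.   0. -33.   1.] t 14.9 w 1.001 gf 0.0
```

```bash
python3 -m handwheel '0 0.001 -0.001 0 0 0 0
0 0.001 -0.001 0 0 0 0
0 0.001 -0.001 0 0 0 0
0 0.001 -0.001 0 0 0 0
0 0.001 -0.001 0 0 0 0
0 0.001 -0.001 0 0 0 0
0 0.001 -0.001 0 0 0 0'| grep -E "tcp|wrist|grip"; python3 d.py 417.8 -198.7 75 175.9
python3 -m handwheel '0 0 0 -0.03 0 0 0
0 0 0 -0.08 0 0 0
0 0 0 -0.08 0 0 0
0 0 0 -0.08 0 0 0'| grep -E "tcp|wrist|grip";python3 d.py 614.6 249.5 75 175.9
```

```text
tcp_pos: [0.4199, -0.198, -0.005]
wrist_force: [-2.2, 0.4, 6.2]
gripper_width: 0.625
gripper_force: 30.0
d [ 0.0009  0.002  -0.08  ] rot [-0.02 -0.01  0.3 ] tcp [ 419.9 -198.    -5. ] J [ -5.  21. -36.   0. -33.   1.] t 15.7 w 0.625 gf 30.0
tcp_pos: [0.4205, -0.1978, 0.0754]
wrist_force: [-0.1, -0.3, -0.3]
gripper_width: 0.622
gripper_force: 30.0
d [-0.4593 -0.1637  0.0011] rot [-0.18  0.02  0.25] tcp [ 420.5 -197.8   75.4] J [ -5.  14. -31.  -0. -45.   1.] t 16.1 w 0.622 gf 30.0
```

```bash
python3 -m handwheel '0 -0.05 -0.018 0 0 0 0
0 -0.3 -0.107 0 0 0 0
0 -0.3 -0.107 0 0 0 0
0 -0.3 -0.107 0 0 0 0
0 -0.3 -0.107 0 0 0 0
0 -0.3 -0.107 0 0 0 0
0 -0.3 -0.107 0 0 0 0'>/dev/null
python3 -m handwheel '0 -0.159 -0.057 0 0 0 0
0 -0.159 -0.057 0 0 0 0
0 -0.159 -0.057 0 0 0 0
0 -0.159 -0.057 0 0 0 0
0 -0.159 -0.057 0 0 0 0
0 -0.159 -0.057 0 0 0 0'| grep -E "tcp|wrist|grip";python3 d.py 614.6 249.5 2 175.9
python3 - <<'E'
from h import *
c=cap('wrist');W=cloud(c);L=cv2.cvtColor(cv2.GaussianBlur(c['pixels'],(3,3),0),cv2.COLOR_RGB2LAB).astype(int)
m=(np.hypot(W[...,0]-.615,W[...,1]-.2495)<.055)&(W[...,2]<.015)&(L[...,0]<135)&(L[...,2]>130)
m=blob(m);v,u=np.nonzero(m);p=onplane(c,np.c_[u,v],.004);print(m.sum(),p.min(0),p.max(0))
E
```

```text
tcp_pos: [0.6126, 0.2481, 0.0723]
wrist_force: [-0.2, 0.3, -1.0]
gripper_width: 0.624
gripper_force: 30.0
d [-0.0017 -0.0022  0.0703] rot [ 0.22 -0.14  0.26] tcp [612.6 248.1  72.3] J [ 36.  31.  -3.  -0. -57. -40.] t 17.4 w 0.624 gf 30.0
3501 [0.5709696  0.20478672] [0.65855987 0.27396893]
```

```bash
python3 -m handwheel '0 -0.0015 -0.002 0.04 0 0 0
0 -0.0015 -0.002 0.065 0 0 0
0 -0.0015 -0.002 0.069 0 0 0
0 -0.0015 -0.002 0.071 0 0 0
0 -0.0015 -0.002 0.071 0 0 0'| grep -E "tcp|wrist";python3 d.py 614.8 249.6 -1 175.9
```

```text
tcp_pos: [0.617, 0.2503, 0.005]
wrist_force: [-0.5, -0.8, 0.5]
d [0.0008 0.0021 0.006 ] rot [-0.11  0.06  0.26] tcp [617.  250.3   5. ] J [ 36.  36.  -6.   0. -49. -40.] t 17.9 w 0.623 gf 30.0
```

```bash
python3 -m handwheel '0 0.001 0.002 0.003 0 0 0
0 0.001 0.002 0.005 0 0 0
0 0.001 0.002 0.005 0 0 0'| grep -E "tcp|wrist"
python3 -m handwheel '0 0 0 0.001 0 0 0
0 0 0 0.001 0 0 0'| grep -E "tcp|wrist"
```

```text
tcp_pos: [0.6142, 0.2498, -0.0008]
wrist_force: [-0.3, -0.1, 1.2]
tcp_pos: [0.6143, 0.2499, -0.0009]
wrist_force: [-2.7, -0.9, 4.5]
```

```bash
python3 -m handwheel '1 0 0 0 0 0 0
1 0 0 0 0 0 0
1 0 0 0 0 0 0
1 0 0 -0.03 0 0 0
1 0 0 -0.08 0 0 0
1 0 0 -0.08 0 0 0'| grep -E "tcp|wrist|grip"
python3 d.py 453.7 391.5 75 175.9
```

```text
tcp_pos: [0.619, 0.252, 0.0853]
wrist_force: [0.9, 0.5, 1.4]
gripper_width: 0.985
gripper_force: 0.0
d [-0.1284  0.1741  0.009 ] rot [-0.74  0.41  0.39] tcp [619.  252.   85.3] J [ 36.  30.  -2.   0. -57. -40.] t 19.0 w 0.985 gf 0.0
```

```bash
python3 -m handwheel '1 -0.128 0.172 0 0 0 0
1 -0.128 0.172 0 0 0 0
1 -0.128 0.172 0 0 0 0
1 -0.128 0.172 0 0 0 0
1 -0.128 0.172 0 0 0 0
1 -0.128 0.172 0 0 0 0
1 -0.128 0.172 0 0 0 0'>/dev/null
python3 d.py 453.7 391.5 -12 175.9
python3 - <<'E'
from h import *
c=cap('wrist');W=cloud(c);m=(np.hypot(W[...,0]-.454,W[...,1]-.3915)<.035)&(W[...,2]>.046)&(W[...,2]<.058)
print(circ(c,blob(m),.052))
c=cap('top');W=cloud(c);L=cv2.cvtColor(cv2.GaussianBlur(c['pixels'],(3,3),0),cv2.COLOR_RGB2LAB)
m=(np.hypot(W[...,0]-.616,W[...,1]-.25)<.04)&(W[...,2]>.062)&(W[...,2]<.08);print('beaker',circ(c,blob(m),.07))
E
```

```text
d [-0.0029 -0.0022  0.0895] rot [-0.01 -0.    0.3 ] tcp [451.3 388.7  77.5] J [ 56.  25. -12.   0. -52. -60.] t 19.7 w 1.0 gf 0.0
[452.4 391.7  38.5 452.5 391.6]
beaker [614.7 249.8  58.3 615.5 251.5]
```

```bash
python3 -m handwheel '1 -0.002 -0.001 0.04 0 0 0
1 -0.002 -0.001 0.08 0 0 0
1 -0.002 -0.001 0.094 0 0 0
1 -0.002 -0.001 0.094 0 0 0
1 -0.002 -0.001 0.094 0 0 0'| grep -E "tcp|wrist"
python3 d.py 453 391.6 -17 175.9
```

```text
tcp_pos: [0.4535, 0.3912, -0.0154]
wrist_force: [0.2, -0.0, 0.0]
d [-0.0004  0.0005  0.0016] rot [-0.08  0.07  0.26] tcp [453.5 391.2 -15.4] J [ 56.  32. -17.   0. -41. -60.] t 20.3 w 1.003 gf 0.0
```

```bash
python3 -m handwheel '0 0 0 0.001 0 0 0
0 0 0 0.001 0 0 0
0 0 0 0.001 0 0 0
0 0 0 0.001 0 0 0
0 0 0 0.001 0 0 0
0 0 0 0.001 0 0 0
0 0 0 0.001 0 0 0
0 0 0 0.001 0 0 0'| grep -E "tcp|wrist|grip"
python3 -m handwheel '0 0 0 0 0 0 0
0 0 0 -0.03 0 0 0
0 0 0 -0.08 0 0 0
0 0 0 -0.1 0 0 0
0 0 0 -0.1 0 0 0'| grep -E "tcp|wrist|grip"
python3 d.py 670 -3.8 80 85.9
```

```text
tcp_pos: [0.4522, 0.3909, -0.0174]
wrist_force: [0.1, 0.5, 0.1]
gripper_width: 0.451
gripper_force: 30.0
tcp_pos: [0.4536, 0.3927, 0.0865]
wrist_force: [-0.1, 0.4, -1.5]
gripper_width: 0.449
gripper_force: 30.0
d [ 0.3814 -0.2421  0.0051] rot [ 0.1   0.49 90.31] tcp [453.6 392.7  86.5] J [ 56.  25. -12.   0. -53. -60.] t 21.6 w 0.449 gf 30.0
```

```bash
python3 -m handwheel '0 0.03 -0.018 0 0 0 4
0 0.24 -0.152 0 0 0 57
0 0.24 -0.152 0 0 0 57
0 0.24 -0.152 0 0 0 57
0 0.24 -0.152 0 0 0 57
0 0.24 -0.152 0 0 0 57
0 0.24 -0.152 0 0 0 57
0 0.24 -0.152 0 0 0 57'| grep -E "tcp|wrist|grip"
python3 d.py 670 -3.8 80 85.9
```

```text
tcp_pos: [0.587, 0.1391, 0.0806]
wrist_force: [0.3, -0.2, -0.4]
gripper_width: 0.453
gripper_force: 30.0
d [-0.0035 -0.1652  0.0004] rot [-2.000e-02 -2.100e-01  3.302e+01] tcp [587.  139.1  80.6] J [ 29.  26. -11.  -0. -54. -90.] t 22.4 w 0.453 gf 30.0
```

```bash
python3 -m handwheel '0 -0.003 -0.165 0 0 0 33
0 -0.003 -0.165 0 0 0 33
0 -0.003 -0.165 0 0 0 33
0 -0.003 -0.165 0 0 0 33
0 -0.003 -0.165 0 0 0 33
0 -0.003 -0.165 0 0 0 33
0 -0.003 -0.165 0 0 0 33'| grep -E "tcp|wrist|grip"
python3 d.py 670.3 -3.8 -12 85.9
python3 - <<'E'
from h import *
c=cap('wrist');W=cloud(c);im=c['pixels'];lab=cv2.cvtColor(cv2.GaussianBlur(im,(3,3),0),cv2.COLOR_RGB2LAB).astype(int)
cv2.imwrite('pics/w4.png',im[...,::-1]);print((W[150:200:10,256]*1000).round().tolist())
m=blob((W[...,2]<.02)&(abs(W[...,0]-.615)<.14)&(abs(W[...,1])<.14)&(lab[...,2]>132));print(rect(c,m,.004),np.c_[np.nonzero(m)].min(0),np.c_[np.nonzero(m)].max(0))
E
```

```text
tcp_pos: [0.67, 0.0002, 0.0821]
wrist_force: [-1.0, -0.7, -1.0]
gripper_width: 0.456
gripper_force: 30.0
d [-0.0007 -0.004   0.0941] rot [-0.   -0.07  0.52] tcp [6.70e+02 2.00e-01 8.21e+01] J [  14.   31.   -1.   -0.  -58. -107.] t 23.1 w 0.456 gf 30.0
[[627.0, 7.0, 14.0], [638.0, 6.0, 4.0], [648.0, 6.0, 3.0], [658.0, 5.0, 4.0], [669.0, 4.0, 4.0]]
[6.134e+02 1.000e-01 2.202e+02 1.803e+02 8.600e+01] [ 34 128] [222 370]
```

```bash
python3 -m handwheel '0 0 -0.003 0.04 0 0 0.5
0 0 -0.003 0.08 0 0 0.5
0 0 -0.003 0.09 0 0 0.5
0 0 -0.003 0.09 0 0 0.5
0 0 -0.003 0.09 0 0 0.5'| grep -E "tcp|wrist"
python3 d.py 669 -3.6 -13.4 85.9
```

```text
tcp_pos: [0.6722, -0.0037, -0.0056]
wrist_force: [0.2, -0.2, -0.2]
d [ 0.0032 -0.0001  0.0078] rot [ 0.01  0.18 -0.11] tcp [672.2  -3.7  -5.6] J [  13.   37.   -5.    0.  -48. -108.] t 23.6 w 0.453 gf 30.0
```

```bash
python3 -m handwheel '0 0.002 0 0.003 0 0 0
0 0.002 0 0.005 0 0 0
0 0.002 0 0.006 0 0 0
0 0.002 0 0.006 0 0 0'| grep -E "tcp|wrist"
python3 d.py 669 -3.6 -13.4 85.9
```

```text
tcp_pos: [0.6688, -0.0043, -0.013]
wrist_force: [0.1, -0.1, 0.1]
d [-0.0002  0.0007  0.0004] rot [ 0.01  0.03 -0.22] tcp [668.8  -4.3 -13. ] J [  13.   37.   -6.    0.  -47. -108.] t 24.1 w 0.452 gf 30.0
```

```bash
python3 -m handwheel '0 0 0.0007 0.0008 0 0 0
0 0 0.0007 0.0008 0 0 0'| grep -E "tcp|wrist"
python3 -m handwheel '0.9 0 0 0 0 0 0
0.9 0 0 0 0 0 0
0.9 0 0 0 0 0 0
0.9 0 0 0 0 0 0
0.9 0 0 -0.03 0 0 0
0.9 0 0 -0.08 0 0 0
0.9 0 0 -0.1 0 0 0
0.9 0 0 -0.1 0 0 0'| grep -E "tcp|wrist|grip"
python3 d.py 439 40 -40 181.7
```

```text
tcp_pos: [0.6689, -0.0041, -0.0134]
wrist_force: [-0.5, -1.2, 3.3]
tcp_pos: [0.6716, -0.0031, 0.0905]
wrist_force: [0.3, -0.5, -0.0]
gripper_width: 0.896
gripper_force: 0.0
d [0.2363 0.0253 0.1285] rot [ -0.34   0.47 -95.98] tcp [671.6  -3.1  90.5] J [  14.   31.   -0.    0.  -58. -108.] t 25.1 w 0.896 gf 0.0
```

```bash
python3 -m handwheel '1 0.236 0.025 0.01 0 0 -64
1 0.236 0.025 0.01 0 0 -64
1 0.236 0.025 0.01 0 0 -64
1 0.236 0.025 0.01 0 0 -64
1 0.236 0.025 0.01 0 0 -64
1 0.236 0.025 0.01 0 0 -64
1 0.236 0.025 0.01 0 0 -64
1 0.236 0.025 0.01 0 0 -64'>/dev/null
python3 d.py 439 40 60 181.7
python3 - <<'E'
from h import *
c=cap('top');b,lab,w,W=board(c)
m=(np.hypot(W[...,0]-.671,W[...,1]+.003)<.04)&(W[...,2]>.048)&(W[...,2]<.066);print('pot',circ(c,blob(m),.056))
L=lab[...,0];m=blob((abs(W[...,0]-.615)<.05)&(abs(W[...,1])<.06)&(L>128)&(W[...,2]<.025));print('plaque',rect(c,m,.014))
E
```

```text
d [-0.0031 -0.0037  0.0152] rot [ 6.000e-02 -3.000e-02 -3.175e+01] tcp [434.3  39.1  75.2] J [ 27.  11. -34.  -0. -44. -57.] t 25.9 w 1.003 gf 0.0
pot [671.4  -3.1  38.7 671.6  -3.4]
plaque [617.5  -7.9  99.9  50.8  84.7]
```

```bash
python3 -m handwheel '1 -0.003 -0.001 0.015 0 0 -31.8
1 -0.003 -0.001 0.015 0 0 -31.8
1 -0.003 -0.001 0.015 0 0 -31.8
1 -0.003 -0.001 0.015 0 0 -31.8
1 -0.003 -0.001 0.015 0 0 -31.8'>/dev/null
python3 d.py 439.5 40 -20 181.7
python3 - <<'E'
from h import *
c=cap('wrist');W=cloud(c);im=c['pixels'];lab=cv2.cvtColor(cv2.GaussianBlur(im,(3,3),0),cv2.COLOR_RGB2LAB).astype(int)
cv2.imwrite('pics/w5.png',im[...,::-1])
w=(abs(W[...,0]-.44)<.03)&(abs(W[...,1]-.04)<.1)&(W[...,2]<.02)
m=blob(w&((lab[...,2]>133)));print(m.sum(),rect(c,m,.008))
v,u=np.nonzero(m);p=onplane(c,np.c_[u,v],.008)*1000
for y in range(-40,60,15):
    q=p[abs(p[:,1]-y)<5,0]
    if len(q):print(y,q.mean().round(1),q.min().round(1),q.max().round(1))
E
```

```text
d [ 0.0011 -0.0025  0.08  ] rot [ 0.09 -0.02 -0.31] tcp [437.  41.  60.] J [ 27.  13. -35.  -0. -42. -25.] t 26.4 w 1.0 gf 0.0
1394 [439.1  10.5  94.4  12.5 -87.1]
-40 440.6 436.0 446.6
-25 440.7 434.8 446.5
-10 440.3 434.4 446.2
5 439.1 433.0 445.1
20 438.5 432.6 444.9
35 437.9 432.2 443.7
50 437.1 430.8 443.4
```

View pics/w5.png

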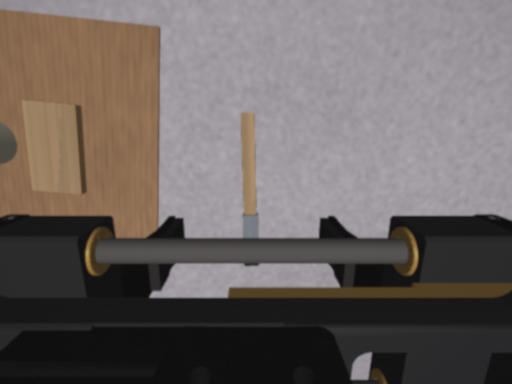

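The wrist picture shows the brush handle at (249,165) with its ferrule at (250,225), between the fingers. Axis is at 92.4° and the origin near (437.8,38.3).

```bash
python3 d.py 437.8 38.3 -25 182.4
python3 -m handwheel '1 0.0025 -0.001 0.04 0 0 -1
1 0.0025 -0.001 0.07 0 0 -1
1 0.0025 -0.001 0.082 0 0 -1
1 0.0025 -0.001 0.082 0 0 -1
1 0.0025 -0.001 0.082 0 0 -1'| grep -E "tcp|wrist"
python3 d.py 437.8 38.3 -28.5 182.4
```

```text
d [ 0.0027 -0.0008  0.0852] rot [ 0.07 -0.02 -1.11] tcp [437.1  41.   60.2] J [ 27.  13. -35.  -0. -42. -25.] t 26.4 w 1.0 gf 0.0
tcp_pos: [0.4389, 0.0388, -0.0212]
wrist_force: [0.1, -0.3, -0.6]
d [0.0004 0.0011 0.0073] rot [ 0.01 -0.01  0.01] tcp [438.9  38.8 -21.2] J [ 26.  22. -40.   0. -29. -24.] t 26.9 w 0.999 gf 0.0
```

```bash
python3 -m handwheel '1 0 0.001 0.004 0 0 0
1 0 0.001 0.0065 0 0 0
0 0 0.001 0.0065 0 0 0
0 0 0.001 0.0065 0 0 0
0 0 0.001 0.0065 0 0 0
0 0 0.001 0.0065 0 0 0
0 0 0.001 0.0065 0 0 0
0 0 0.001 0.0065 0 0 0'| grep -E "tcp|wrist"
python3 -m handwheel '0 0 0 0 0 0 0
0 0 0 0 0 0 0
0 0 0 0 0 0 0
0 0 0 0 0 0 0
0 0 0 0 0 0 0
0 0 0 0 0 0 0'| grep -E "tcp|wrist|grip"
```

```text
tcp_pos: [0.4377, 0.0387, -0.0277]
wrist_force: [-0.1, 0.0, 0.1]
tcp_pos: [0.4377, 0.0387, -0.0277]
wrist_force: [0.6, 0.3, -0.3]
gripper_width: 0.13
gripper_force: 30.0
```

```bash
python3 -m handwheel '0 0 0 -0.03 0 0 0
0 0 0 -0.07 0 0 0
0 0 0 -0.07 0 0 0
0 0 0 -0.07 0 0 0'| grep -E "tcp|wrist|grip"
python3 d.py 557.7 4.8 43 175.9
```

```text
tcp_pos: [0.4379, 0.0389, 0.0429]
wrist_force: [-0.1, 0.2, -0.4]
gripper_width: 0.134
gripper_force: 30.0
d [ 0.0392 -0.1182  0.    ] rot [-0.1   0.07  6.56] tcp [437.9  38.9  42.9] J [ 26.  15. -36.  -0. -39. -24.] t 28.8 w 0.134 gf 30.0
```

```bash
python3 -m handwheel '0 0.013 -0.04 0 0 0 2
0 0.0385 -0.118 0 0 0 6.5
0 0.0385 -0.118 0 0 0 6.5
0 0.0385 -0.118 0 0 0 6.5
0 0.0385 -0.118 0 0 0 6.5
0 0.0385 -0.118 0 0 0 6.5
0 0.0385 -0.118 0 0 0 6.5'| grep -E "tcp|wrist|grip"
python3 d.py 557.7 4.8 -20 175.9
python3 - <<'E'
from h import *
c=cap('wrist');W=cloud(c);im=c['pixels'];lab=cv2.cvtColor(cv2.GaussianBlur(im,(3,3),0),cv2.COLOR_RGB2LAB).astype(int)
cv2.imwrite('pics/w6.png',im[...,::-1])
E
```

```text
tcp_pos: [0.5557, 0.0055, 0.0418]
wrist_force: [-0.4, 0.5, 0.1]
gripper_width: 0.126
gripper_force: 30.0
d [ 0.0006 -0.0021  0.0618] rot [ 0.09 -0.02  0.12] tcp [555.7   5.5  41.8] J [ 17.  24. -20.  -0. -46. -21.] t 29.4 w 0.126 gf 30.0
```

View pics/w6.png

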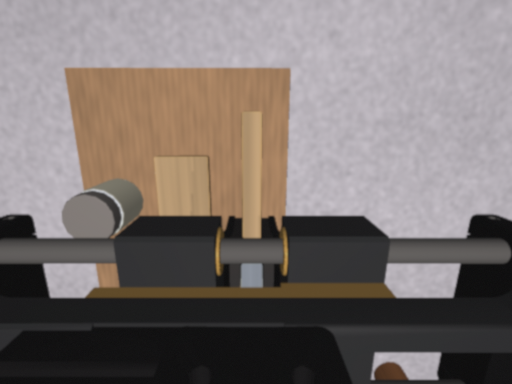

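The wrist view shows the brush held at (252,165), parallel to the plaque at (183,185) and the board edge, with the pot at (100,210) undisturbed. I lower it now.

```bash
python3 -m handwheel '0 0 -0.001 0.04 0 0 0
0 0 -0.001 0.056 0 0 0
0 0 -0.001 0.06 0 0 0
0 0 -0.001 0.06 0 0 0
0 0 -0.001 0.06 0 0 0'| grep -E "tcp|wrist"
python3 d.py 557.7 4.8 -23.7 175.9
```

```text
tcp_pos: [0.5591, 0.0056, -0.0165]
wrist_force: [0.5, -0.2, 0.4]
d [0.0009 0.0014 0.0072] rot [-0.13  0.03  0.12] tcp [559.1   5.6 -16.5] J [ 17.  29. -23.   0. -38. -21.] t 30.0 w 0.125 gf 30.0
```

```bash
python3 -m handwheel '0 0.001 0.001 0.003 0 0 0
0 0.001 0.001 0.005 0 0 0
0 0.001 0.001 0.006 0 0 0
0 0.001 0.001 0.006 0 0 0
0 0.001 0.001 0.006 0 0 0'| grep -E "tcp|wrist"
python3 d.py 557.7 4.8 -23.7 175.9
```

```text
tcp_pos: [0.5573, 0.0043, -0.0237]
wrist_force: [-0.6, 0.3, 0.1]
d [-0.0005 -0.0004  0.    ] rot [-0.01  0.    0.08] tcp [557.3   4.3 -23.7] J [ 17.  30. -23.   0. -37. -21.] t 30.5 w 0.128 gf 30.0
```

Release narrowly, rise, and move towards the figure.

```bash
python3 -m handwheel '0.3 0 0 0.0005 0 0 0
0.3 0 0 0.0005 0 0 0
0.3 0 0 0.0005 0 0 0
0.3 0 0 -0.02 0 0 0
0.3 0 0 -0.06 0 0 0
0.3 0 0 -0.11 0 0 0
1 0 0 -0.11 0 0 0
1 0 0 -0.11 0 0 0'| grep -E "tcp|wrist|grip"
python3 d.py 420 213 90 175.9
```

```text
tcp_pos: [0.5579, 0.0047, 0.0878]
wrist_force: [-0.6, -0.1, -0.8]
gripper_width: 0.404
gripper_force: 0.0
d [-0.1981  0.1522 -0.0024] rot [-0.2   0.09  0.07] tcp [557.9   4.7  87.8] J [ 17.  21. -17.  -0. -51. -21.] t 31.3 w 0.404 gf 0.0
```

```bash
python3 -m handwheel '1 -0.198 0.152 -0.002 0 0 0
1 -0.198 0.152 -0.002 0 0 0
1 -0.198 0.152 -0.002 0 0 0
1 -0.198 0.152 -0.002 0 0 0
1 -0.198 0.152 -0.002 0 0 0
1 -0.198 0.152 -0.002 0 0 0
1 -0.198 0.152 -0.002 0 0 0
1 -0.198 0.152 -0.002 0 0 0'>/dev/null
python3 d.py 420 213 -11 175.9
python3 - <<'E'
from h import *
c=cap('top');x=c['pixels'][100:205,195:320];cv2.imwrite('pics/t3.png',cv2.resize(x,None,fx=5,fy=5,interpolation=cv2.INTER_CUBIC)[...,::-1])
b,lab,w,W=board(c);L=lab[...,0]
m=blob((abs(W[...,0]-.615)<.027)&(abs(W[...,1])<.06)&(L>128)&(W[...,2]<.025));print('plaque',rect(c,m,.014))
k=(abs(W[...,0]-.56)<.02)&(abs(W[...,1])<.1)
m=blob(k&(L>128)&(lab[...,2]>134));print('handle',rect(c,m,.012));m=blob(k&((L<105)));print('head',rect(c,m,.012))
m=(np.hypot(W[...,0]-.671,W[...,1]+.003)<.04)&(W[...,2]>.048)&(W[...,2]<.066);print('pot',circ(c,blob(m),.056))
c=cap('wrist');W=cloud(c);im=c['pixels']
m=(np.hypot(W[...,0]-.420,W[...,1]-.213)<.04)&(W[...,2]>.05)&(W[...,2]<.08);print('fig',circ(c,blob(m),.06))
m=(np.hypot(W[...,0]-.420,W[...,1]-.213)<.04)&(W[...,2]>.036)&(W[...,2]<.05);print('body',circ(c,m,.044))
E
```

```text
d [-0.0017 -0.0009  0.0984] rot [ 0.08 -0.09  0.03] tcp [419.2 211.6  87.4] J [ 47.  13. -29.  -0. -48. -51.] t 32.1 w 0.992 gf 0.0
plaque [6.133e+02 5.000e-01 1.170e+02 5.200e+01 8.970e+01]
handle [558.4 -38.4 121.6  38.6 -88.8]
head [561.7  63.6  31.7  16.2  84. ]
pot [671.4  -3.8  39.1 671.4  -3.5]
fig [418.6 212.4  23.6 418.8 212.3]
body [418.6 211.3  32.2 418.2 205.2]
```

View pics/t3.png

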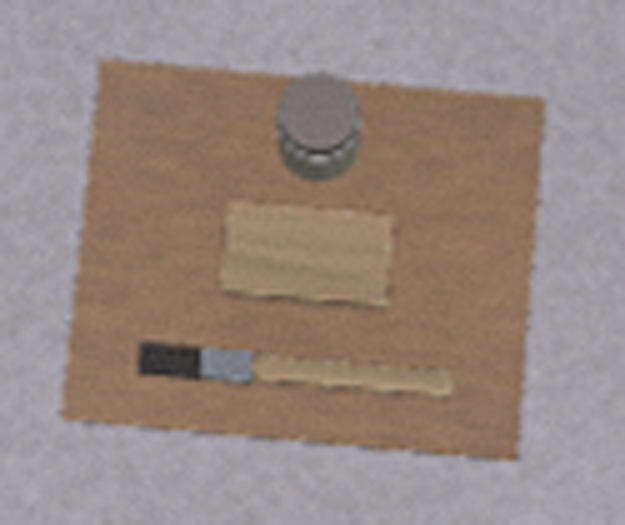

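The crop shows the pot (318,112) behind the plaque (307,254), and the brush from head end (138,359) to tail (452,382) in front. I check the brush numerically and descend on the figure.

```bash
python3 - <<'E'
from h import *
c=T('top');p=onplane(c,np.array([[138,359],[452,382]])/5-.4+[195,100],.012)*1000;m=p.mean(0);d=p[0]-p[1];d/=np.hypot(*d)
a=np.radians(-4.1);x=np.array([np.cos(a),np.sin(a)]);y=np.array([-x[1],x[0]]);r=m-[615.7,.4];print(m,np.hypot(*(p[0]-p[1])),'board xy',r@x,r@y,'ang',np.degrees(np.arctan2(d[1],d[0])))
E
python3 -m handwheel '1 0 0.001 0.04 0 0 0
1 0 0.001 0.08 0 0 0
1 0 0.001 0.099 0 0 0
1 0 0.001 0.099 0 0 0
1 0 0.001 0.099 0 0 0'| grep -E "tcp|wrist"
python3 d.py 418.7 212 -13 175.9
```

```text
[558.13567595   4.35735655] 149.91101165589214 board xy -57.69994532857799 -0.1684732374206606 ang 86.94455203703633
tcp_pos: [0.4192, 0.212, -0.0106]
wrist_force: [0.5, 0.1, 0.5]
d [-0.      0.0005  0.0024] rot [-0.   -0.02 -0.  ] tcp [419.2 212.  -10.6] J [ 47.  22. -35.   0. -33. -51.] t 32.7 w 1.004 gf 0.0
```

```bash
python3 -m handwheel '0 0 0 0.002 0 0 0
0 0 0 0.002 0 0 0
0 0 0 0.002 0 0 0
0 0 0 0.002 0 0 0
0 0 0 0.002 0 0 0
0 0 0 0.002 0 0 0
0 0 0 0.002 0 0 0
0 0 0 0.002 0 0 0'| grep -E "tcp|wrist"
python3 -m handwheel '0 0 0 0 0 0 0
0 0 0 0 0 0 0
0 0 0 0 0 0 0'| grep -E "tcp|wrist|grip"
python3 -m handwheel '0 0 0 -0.03 0 0 0
0 0 0 -0.08 0 0 0
0 0 0 -0.1 0 0 0
0 0 0 -0.1 0 0 0'| grep -E "tcp|wrist|grip"
python3 d.py 601.5 -278 88 175.9
```

```text
tcp_pos: [0.4185, 0.2127, -0.0127]
wrist_force: [0.0, -0.2, -0.2]
tcp_pos: [0.4185, 0.2127, -0.0127]
wrist_force: [0.3, 0.1, 0.3]
gripper_width: 0.361
gripper_force: 30.0
tcp_pos: [0.4202, 0.2142, 0.0905]
wrist_force: [-0.7, 0.6, 0.2]
gripper_width: 0.356
gripper_force: 30.0
d [ 0.4784 -0.2152  0.0009] rot [-0.3   0.33  0.1 ] tcp [420.2 214.2  90.5] J [ 47.  13. -29.   0. -48. -51.] t 34.2 w 0.356 gf 30.0
```

```bash
python3 -m handwheel '0 0.02 -0.009 0 0 0 0
0 0.3 -0.135 0 0 0 0
0 0.3 -0.135 0 0 0 0
0 0.3 -0.135 0 0 0 0
0 0.3 -0.135 0 0 0 0
0 0.3 -0.135 0 0 0 0
0 0.3 -0.135 0 0 0 0
0 0.3 -0.135 0 0 0 0'>/dev/null
python3 -m handwheel '0 0.18 -0.082 0 0 0 0
0 0.18 -0.082 0 0 0 0
0 0.18 -0.082 0 0 0 0
0 0.18 -0.082 0 0 0 0
0 0.18 -0.082 0 0 0 0
0 0.18 -0.082 0 0 0 0
0 0.18 -0.082 0 0 0 0'>/dev/null
python3 d.py 601.5 -278 18 175.9
python3 - <<'E'
from h import *
c=cap('wrist');W=cloud(c);im=c['pixels'];lab=cv2.cvtColor(cv2.GaussianBlur(im,(3,3),0),cv2.COLOR_RGB2LAB).astype(int)
m=blob((abs(W[...,0]-.602)<.08)&(abs(W[...,1]+.278)<.09)&(W[...,2]>.017)&(W[...,2]<.033)&(lab[...,2]<118))
print(rect(c,m,.025));v,u=np.nonzero(m);print(v.min(),v.max())
E
```

```text
d [-0.0022 -0.0013  0.068 ] rot [0.15 0.05 0.12] tcp [ 600.2 -280.1   86. ] J [-11.  30.  -2.  -0. -58.   7.] t 35.7 w 0.363 gf 30.0
[ 601.9 -283.4  114.1   89.3  -80.6]
124 235
```

```bash
python3 -m handwheel '0 -0.001 -0.001 0.04 0 0 0
0 -0.001 -0.001 0.062 0 0 0
0 -0.001 -0.001 0.068 0 0 0
0 -0.001 -0.001 0.068 0 0 0
0 -0.001 -0.001 0.068 0 0 0'| grep -E "tcp|wrist"
python3 d.py 601.5 -279.3 12.3 175.9
```

```text
tcp_pos: [0.6035, -0.2803, 0.0209]
wrist_force: [1.5, 0.2, -0.2]
d [-0.0008  0.0021  0.0086] rot [-0.15 -0.05  0.16] tcp [ 603.5 -280.3   20.9] J [-11.  34.  -5.   0. -50.   7.] t 36.2 w 0.354 gf 30.0
```

```bash
python3 -m handwheel '0 -0.001 0.001 0.004 0 0 0
0 -0.001 0.001 0.006 0 0 0
0 -0.001 0.001 0.007 0 0 0
0 -0.001 0.001 0.007 0 0 0
0 -0.001 0.001 0.007 0 0 0'| grep -E "tcp|wrist"
python3 d.py 601.5 -279.3 12.3 175.9
```

```text
tcp_pos: [0.6015, -0.2796, 0.0124]
wrist_force: [0.3, -0.4, -1.2]
d [-0.0003 -0.      0.0001] rot [-0.01 -0.    0.07] tcp [ 601.5 -279.6   12.4] J [-11.  35.  -6.   0. -49.   7.] t 36.8 w 0.358 gf 30.0
```

```bash
python3 -m handwheel '0 0 0 0.0006 0 0 0
1 0 0 0.0006 0 0 0
1 0 0 0.0006 0 0 0
1 0 0 0.0006 0 0 0
1 0 0 0.0006 0 0 0
1 0 0 -0.03 0 0 0
1 0 0 -0.08 0 0 0
1 0 0 -0.12 0 0 0'| grep -E "tcp|wrist|grip"
python3 -m handwheel '1 0.05 0.1 0 0 0 0
1 0.1 0.2 0 0 0 0
1 0.1 0.2 0 0 0 0
1 0.1 0.2 0 0 0 0
1 0.1 0.2 0 0 0 0
1 0.1 0.2 0 0 0 0
1 0.1 0.2 0 0 0 0
1 0.1 0.2 0 0 0 0'| grep -E "tcp|wrist|grip"
python3 - <<'E'
from h import *
c=cap('top');W=cloud(c);im=c['pixels'];cv2.imwrite('pics/t4.png',cv2.resize(im[85:225,110:430],None,fx=2.5,fy=2.5,interpolation=cv2.INTER_CUBIC)[...,::-1])
Z=W[...,2]
m=(np.hypot(W[...,0]-.603,W[...,1]+.278)<.04)&(Z>.075)&(Z<.11);print('fig',circ(c,blob(m),.085))
m=(np.hypot(W[...,0]-.616,W[...,1]-.25)<.05)&(Z>.064)&(Z<.085);print('beaker',circ(c,blob(m),.074))
E
```

```text
tcp_pos: [0.6017, -0.2798, 0.1343]
wrist_force: [1.3, -0.5, 0.2]
gripper_width: 0.912
gripper_force: 0.0
tcp_pos: [0.3959, -0.3651, 0.1323]
wrist_force: [0.3, 0.2, 0.3]
gripper_width: 1.002
gripper_force: 0.0
fig [ 602.6 -277.4   23.5  602.6 -277.5]
beaker [614.4 248.2  57.5 615.  250.1]
```

View pics/t4.png

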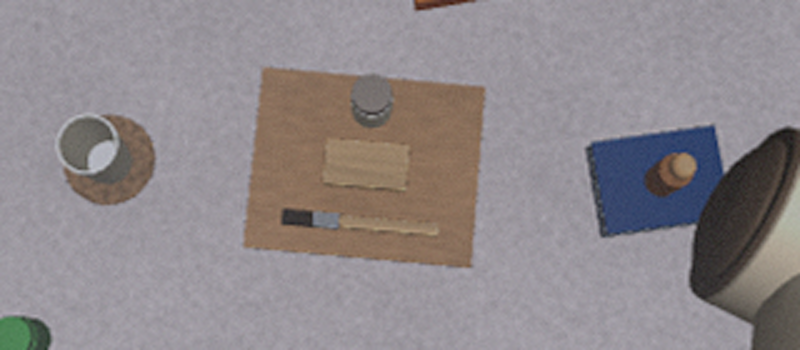

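The final picture shows everything placed and upright: beaker (88,150) on the coaster, within about 2 mm of centre; pot, plaque and brush on the board at (371,98), (366,165) and (360,222); figure (680,168) on the blue box, within about 1 mm. The gripper is clear, so I hand in.

```bash
python3 -c "
from station import workorder;print(workorder.finish_job())"
```

```text
the job is handed in; nothing more can be done
None
```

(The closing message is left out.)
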